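# Close the control unit with its cover

### The arm

A 6-joint arm with a two-finger parallel gripper is mounted at the origin on the work surface. World frame = base frame: x ahead of the robot, y to its left, z up, the work surface at z = 0. Lengths are in mm, angles in rad, forces in N, time in s.
With the tool pointing down it reaches from about 350 to 725 mm from the base axis. Payload 6 kg.
Tool frame: the origin (TCP) lies midway between the tips of the shut fingers; the grasp point (between the pads) lies 19 mm behind it; z points along the fingers, y is the direction in which the jaws open and shut (so a half turn about z gives the same grasp; the last joint's range is limited). The gripper opens to 85 mm and grips with 20 to 120 N. Pads are 22 mm wide; open, the fingers measure 114 mm over their backs; the gripper's body (76 mm by 85 mm) begins 54 mm behind the grasp point. The pads swing forward as they close: fully open they stand 13 mm farther back than shut.
Start: joints at [-0.869, 0.04, 0.085, 0, -1.615, -0.334], TCP at [215.745, -559.846, 231.261] pointing down, gripper open.
Joint ranges: [-2.56, 2.56], [-1.29, 2.01], [-1.08, 1.49], [-3.29, 1.98], [-2.81, -0.18], [-2.99, 2.99]. Speed limits (rad/s): [2.57, 2.57, 3.01, 3.14, 3.14, 3.14].

### API

Orientations are given as a rotation vector (axis times angle).
In Python, from plant import bot gives the robot as it stands.
- The arm moves only by the shell command python3 -m crank 'ROWS' [FORCE]. ROWS is text: rows parted by semicolons, each of 5 numbers parted by spaces: the shift along the world's x, y, z in cm, then the turn about the world's z in degrees, then the finger opening in cm, from 0 to 8.54. In form: dx dy dz roll hand; .... A call has 1 to 10 rows; each row shifts and turns the pose as measured when the row begins; what a row does not reach is not made up. A row lasts 1/8 s, in which the tool goes at most 62.5 mm and 10.7 degrees, less where a joint would pass 70% of its speed; a pose out of reach is approached as far as the arm can. A call with a gripper value outside its range is refused whole. The fingers move at their own pace and stop on an object; FORCE is the grip in N (left out, the last holds). Time passes only in rows, so rows that do not move let the fingers close. It gives the time, the measured TCP pose, the force and the opening at its end, in the units of the state.
- bot.state(): the state, without advancing time (a new reading comes with each control period).
- bot.get_image(name): name is "side" or "top"; returns the picture (384x512x3 uint8, red, green, blue); there is no depth.
- bot.camera_model(name): a dict with "camera_matrix" (3x3 intrinsics, pixels), "T" (4x4, takes a point from camera to world coordinates). Camera axes: x right, y down, z forward; pixel columns grow to the right and rows downward; lengths in mm; the calibration is good to about 2 mm. A picture is of the moment at which its call begins. camera_model takes no time and is no camera call.
- bot.hand_in(): hands the job in, once; it reports no verdict.
The state is a dict: "t": time; "joint_pos": joint angles; "joint_velocities": joint speeds; "joint_efforts": joint torques, N m; "tcp_pos": TCP position; "orientation": TCP orientation; "ft_force": force on the tool from outside, world axes, zero at the start; "moment": the same for the moment, N m; "opening": finger opening in mm.
Only numpy, scipy, OpenCV 4.12 (cv2) and the standard library are available. Lean on these libraries where they do the work, as an engineer would, in place of code of your own. Each camera call takes 0.05 s, during which the arm holds its last target. There are 200 camera calls.

### The job

The small aluminium cover of the control unit has been pushed most of the way under the low instrument riser. Draw it out by the end that sticks out until it is completely clear of the riser, lay it flat on the bench and let go of it; then take it again by its central rib, set it on the open control unit in the jig and press it down firmly but without violence, past the four spring catches, until it sits fully home and level on the rim, and let go. Do not drop the cover, and leave the other things lying on the bench where they are.

Things in the scene. Friction and masses are not known exactly. Their poses are not given: they have to be found in the camera images.
- cover: Bare aluminium cover, 0.14 kg. Up from its origin (centre of underside): hollow lip 109 (x) x 53 (y) outside, 18 mm high; plate 120 x 64 x 4 mm; central rib 44 (x) x 14 (y) x 15 mm on top, top at 37 mm. z up through the rib. Starts flat, rib up, under the riser, about 38 mm of its -x end sticking out at the riser's front. Fits the unit either way round (half turn).
- riser_front (a point): On the bench below the middle of the front edge of the fixed low dark steel riser, on the left or right. x points in under the riser, y along its front. Riser 200 mm wide (y), 220 deep (x), clear height 46 mm, shelf top at 54 mm; the multimeter on it begins 120 mm behind the front edge, top at 92 mm.
- unit: Fixed jig holding the open aluminium housing. Origin on the bench under the housing's centre, x along its length. Housing 120 (x) x 64 (y) mm, wall 4 mm, rim 48 mm above the bench; black connector at +x, below the rim. Jig plate 190 x 136 x 10 mm. Four posts 18 x 10 mm, 66 mm high, at x +-40, y +-58 mm, each with a spring catch.
- unit_seat (a point): Where the cover's origin is when fully home: housing centre, 18 mm below the rim; axes as unit. Four sprung round steel catches (radius 7 mm, 57 mm above the bench, at x +-40 mm) stand in 2 mm over the cover's long edges: a cover laid on them rests 14 mm too high, its lip 4 mm inside the rim; some 5 to 15 N presses it past them onto the rim.
- tape: Roll of parcel tape lying flat, 84 mm diameter, 24 mm high; bystander. Origin: centre of underside.
- driver: Screwdriver with black handle, 170 mm, lying; bystander. Origin: underside, near mid length.
- dish: Small steel screw dish, 56 mm diameter, 18 mm high, beside the jig; bystander. Origin: centre of underside.
- flux: Small white jar with black cap, 32 mm diameter, 55 mm high; bystander. Origin: centre of underside.
- board: Bare green circuit board 120 x 100 x 6 mm, lying flat; bystander. Origin: centre of underside.
- oldunit: Closed old control unit, aluminium, 140 x 110 x 28 mm with black connector; bystander. Origin: centre of underside.
- brush: Cleaning brush with wooden handle, 160 mm, lying; bystander. Origin: underside, near mid length.
Things that resemble listed ones, but are neither listed nor needed, are in the scene too. Leave any blue, orange or turquoise look-alike of the cover alone.

How it is judged:
By the outcome, as a careful person would: the job done as asked, in the order asked, and still so for the second after the job is handed in, with the robot touching nothing.
It also fails if it takes over 56 s, if anything falls off the work surface, if the arm or the gripper's body presses on something with over 40 N, if the wrist force passes 120 N, or if a joint passes its speed limit or range.

## Working session

There is one attempt and no reset: what is moved stays moved. The work goes in short steps, Python scripts to look and compute and a shell command to move; the robot and the scene stay as the last step left them, time stands still between calls to the robot, and variables do not carry over. Pictures are saved under pics/ and viewed, about 8 in all and at most 12, crops included, and the job is handed in when it is done.

```bash
ls; mkdir -p pics
cat > h.py <<'E'
import numpy as np, cv2
from plant import bot
def img(name,fn=None):
    im=cv2.cvtColor(bot.get_image(name),cv2.COLOR_RGB2BGR)
    if fn: cv2.imwrite('pics/'+fn,im)
    return im
def ray(name,px):
    m=bot.camera_model(name);K=np.array(m['camera_matrix']);T=np.array(m['T'])
    d=T[:3,:3]@np.linalg.solve(K,np.array([px[0],px[1],1.]));return T[:3,3],d
def onz(name,px,z):
    o,d=ray(name,px);return np.round(o+d*(z-o[2])/d[2],1)
def proj(name,P):
    m=bot.camera_model(name);K=np.array(m['camera_matrix']);T=np.array(m['T'])
    c=T[:3,:3].T@(np.array(P,float)-T[:3,3]);p=K@c;return np.round(p[:2]/p[2],1)
E
python3 - <<'E'
from h import *
a=img('top','top0.png');b=img('side','side0.png')
for n in('top','side'):print(n,np.round(bot.camera_model(n)['T'],2),bot.camera_model(n)['camera_matrix'])
print(bot.state())
E
```

```text
pics
top [[ 2.00000e-02 -9.90000e-01  1.20000e-01  2.93790e+02]
 [-1.00000e+00 -2.00000e-02 -0.00000e+00 -7.45200e+01]
 [ 0.00000e+00 -1.20000e-01 -9.90000e-01  1.75714e+03]
 [ 0.00000e+00  0.00000e+00  0.00000e+00  1.00000e+00]] [[420.7027341    0.         255.47660098]
 [  0.         420.7027341  191.28040626]
 [  0.           0.           1.        ]]
side [[ 6.90000e-01 -3.90000e-01  6.10000e-01 -5.13270e+02]
 [-7.30000e-01 -3.60000e-01  5.90000e-01 -1.05363e+03]
 [-1.00000e-02 -8.50000e-01 -5.30000e-01  9.39970e+02]
 [ 0.00000e+00  0.00000e+00  0.00000e+00  1.00000e+00]] [[490.32610394   0.         251.50154315]
 [  0.         490.32610394 187.51231463]
 [  0.           0.           1.        ]]
{'t': 0.1, 'joint_pos': array([-8.69287046e-01,  4.07928037e-02,  8.39441799e-02, -4.02989847e-04,
       -1.61549431e+00, -3.33720600e-01]), 'joint_velocities': array([-0.00103886, -0.00244402,  0.0021362 ,  0.00298631, -0.00164898,
        0.00116173]), 'joint_efforts': array([-4.93562082e-03, -3.69346833e+01,  3.48280764e+01,  6.95177972e+00,
       -4.65208635e-03,  2.95936331e-05]), 'tcp_pos': array([ 215.71398549, -559.58110805,  230.37493327]), 'orientation': array([ 5.74421656e-01, -3.08820795e+00, -2.42375092e-03]), 'ft_force': array([ 0.49529783, -0.44726075, -0.03176356]), 'moment': array([-0.00263166, -0.04828112, -0.00104739]), 'opening': 85.62892201229307}
```

View pics/top0.png

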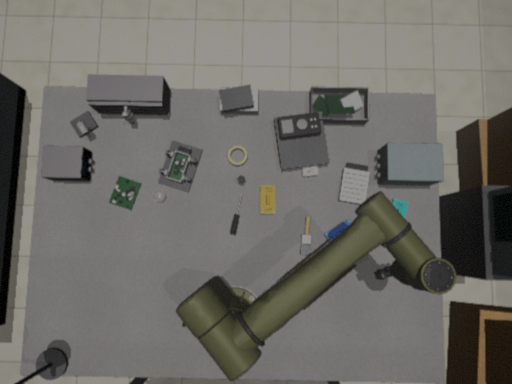

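View pics/side0.png

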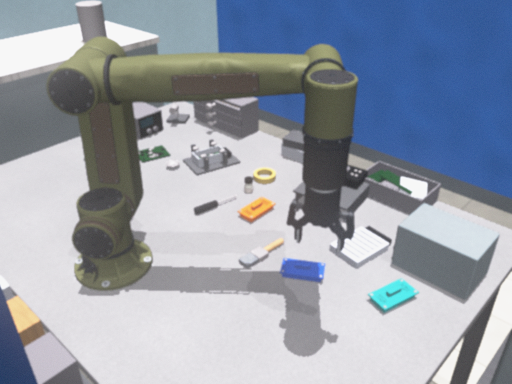

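The top view shows the riser at about (302,145) with the cover end at (310,172), and the jig at (180,166). In the side view the jig is at (212,157) and the arm hides the riser. Next I'll make an enlarged composite.

```bash
cat > crop.py <<'E'
from h import *
def comp(fn,parts):
    out=np.zeros((600,800,3),np.uint8)
    for im,(x0,y0,w,h),k,(X,Y) in parts:
        c=cv2.resize(im[y0:y0+h,x0:x0+w],None,fx=k,fy=k,interpolation=cv2.INTER_CUBIC)
        for i in range(0,w,10):
            cv2.line(c,(i*k,0),(i*k,4 if (x0+i)%50 else 12),(0,0,255),1)
        for i in range(0,h,10):
            cv2.line(c,(0,i*k),(4 if (y0+i)%50 else 12,i*k),(0,0,255),1)
        hh,ww=c.shape[:2];hh=min(hh,600-Y);ww=min(ww,800-X);out[Y:Y+hh,X:X+ww]=c[:hh,:ww]
    cv2.imwrite('pics/'+fn,out)
E
python3 - <<'E'
from crop import *
a=cv2.imread('pics/top0.png');b=cv2.imread('pics/side0.png')
comp('c1.png',[(a,(270,105,65,80),6,(0,0)),(a,(155,135,50,60),6,(400,0)),(b,(180,130,70,45),5,(400,365))])
E
```

```text
(no output)
```

View pics/c1.png

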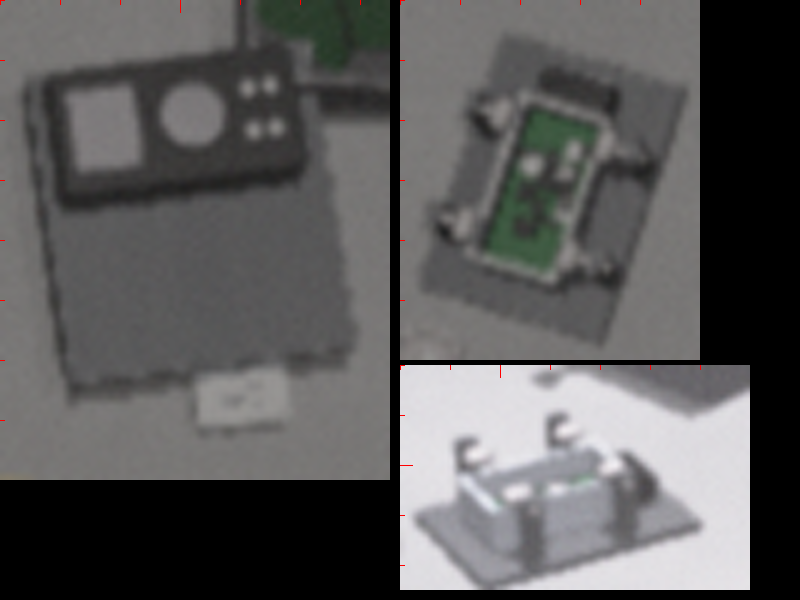

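The riser's front edge runs from crop (70,390) to (350,355), with the bright cover end below it at crop x 197–292, y 370–428. The jig plate corners and the rim are clear. Next I'll turn these into positions.

Run:
```python
from h import *
a=cv2.imread('pics/top0.png')
def t(x,y,z,X=0,x0=270,y0=105): return onz('top',((x-X)/6-.5+x0+0.0,y/6-.5+y0),z)
# cover bright mask
g=cv2.cvtColor(a,cv2.COLOR_BGR2GRAY)
up=cv2.resize(g[160:182,295:325],None,fx=8,fy=8,interpolation=cv2.INTER_CUBIC)
_,m=cv2.threshold(up,150,255,0)
c=max(cv2.findContours(m,0,1)[0],key=cv2.contourArea)
r=cv2.minAreaRect(c);print('cover rect',r)
B=np.array([onz('top',((p[0]+.5)/8-.5+295,(p[1]+.5)/8-.5+160),22) for p in cv2.boxPoints(r)]);print(B, np.linalg.norm(B-np.roll(B,1,0),axis=1),B.mean(0))
f=[t(68,382,54),t(352,352,54),t(28,85,54)];print('riser',f)
d=f[0]-f[1];print('w',np.linalg.norm(d),'mid',(f[0]+f[1])/2,'front ang',np.degrees(np.arctan2(d[1],d[0])))
J=np.array([t(*p,10,400,155,135) for p in[(505,35),(688,85),(603,345),(420,290)]]);print('plate',J,J.mean(0),[np.linalg.norm(J[i]-J[i-1]) for i in range(4)])
R=np.array([t(*p,48,400,155,135) for p in[(522,92),(615,120),(564,285),(470,255)]]);print('rim',R,R.mean(0),[np.linalg.norm(R[i]-R[i-1]) for i in range(4)])
for Q in(J,R):
  e=Q[0]+Q[1]-Q[2]-Q[3];print('ang',np.degrees(np.arctan2(e[1],e[0])))
s=bot.state();print(s['tcp_pos'])
from scipy.spatial.transform import Rotation as Ro
M=Ro.from_rotvec(s['orientation']).as_matrix();print(np.round(M,3),'jaw y ang',np.degrees(np.arctan2(M[1,1],M[0,1])))
```

```text
Traceback (most recent call last):
ValueError: max() iterable argument is empty
```

```bash
cat > m1.py <<'E'
from h import *
from scipy.spatial.transform import Rotation as Ro
a=cv2.imread('pics/top0.png')
def t(x,y,z,X=0,x0=270,y0=105): return onz('top',((x-X)/6-.5+x0+0.0,y/6-.5+y0),z)
g=cv2.cvtColor(a,cv2.COLOR_BGR2GRAY)
up=cv2.resize(g[160:182,295:325],None,fx=8,fy=8,interpolation=cv2.INTER_CUBIC)
print(up.max(),np.median(up))
_,m=cv2.threshold(up,(float(np.percentile(up,97))+np.median(up))/2,255,0)
c=max(cv2.findContours(m,0,1)[0],key=cv2.contourArea)
r=cv2.minAreaRect(c);print('cover rect',r)
B=np.array([onz('top',((p[0]+.5)/8-.5+295,(p[1]+.5)/8-.5+160),22) for p in cv2.boxPoints(r)]);print(B, np.linalg.norm(B-np.roll(B,1,0),axis=1),B.mean(0))
f=[t(68,382,54),t(352,352,54),t(28,85,54)];print('riser',f)
d=f[0]-f[1];print('w',np.linalg.norm(d),'mid',(f[0]+f[1])/2,'front ang',np.degrees(np.arctan2(d[1],d[0])))
J=np.array([t(*p,10,400,155,135) for p in[(505,35),(688,85),(603,345),(420,290)]]);print('plate',J,J.mean(0),[np.linalg.norm(J[i]-J[i-1]) for i in range(4)])
R=np.array([t(*p,48,400,155,135) for p in[(522,92),(615,120),(564,285),(470,255)]]);print('rim',R,R.mean(0),[np.linalg.norm(R[i]-R[i-1]) for i in range(4)])
for Q in(J,R):
  e=Q[0]+Q[1]-Q[2]-Q[3];print('ang',np.degrees(np.arctan2(e[1],e[0])))
s=bot.state();print(s['tcp_pos'])
M=Ro.from_rotvec(s['orientation']).as_matrix();print(np.round(M,3),'jaw y ang',np.degrees(np.arctan2(M[1,1],M[0,1])))
E
python3 m1.py
```

```text
150 118.0
cover rect ((124.2551040649414, 90.35562896728516), (63.91206359863281, 122.4998779296875), 81.52884674072266)
[[ 603.8 -269.4   22. ]
 [ 614.7 -332.7   22. ]
 [ 581.3 -337.7   22. ]
 [ 570.5 -274.5   22. ]] [33.68827689 64.23161215 33.7721779  64.11614461] [ 592.575 -303.575   22.   ]
riser [array([ 595.7, -179.1,   54. ]), array([ 620.6, -373.6,   54. ]), array([ 804.1, -148.7,   54. ])]
w 196.08737848214506 mid [ 608.15 -276.35   54.  ] front ang 97.29535563053045
plate [[713.6 281.3  10. ]
 [680.3 150.8  10. ]
 [494.5 203.4  10. ]
 [530.5 332.6  10. ]] [604.725 242.025  10.   ] [np.float64(190.1507296856891), np.float64(134.68162458182633), np.float64(193.10204556140772), np.float64(134.12173574778998)]
rim [[664.6 260.1  48. ]
 [646.3 195.2  48. ]
 [530.9 225.6  48. ]
 [550.2 290.7  48. ]] [598.  242.9  48. ] [np.float64(118.4217885357251), np.float64(67.43070517205057), np.float64(119.3370018058104), np.float64(67.90066273608824)]
ang -15.729775369459118
ang -14.866220166462668
[ 215.71398549 -559.58110805  230.37493327]
[[-0.933 -0.36  -0.001]
 [-0.36   0.933  0.001]
 [ 0.     0.002 -1.   ]] jaw y ang 111.07374727271736
```

```bash
python3 -m crank '4.7 3.2 0 -1.6 8.54; 4.7 3.2 0 -1.6 8.54; 4.7 3.2 0 -1.6 8.54; 4.7 3.2 0 -1.6 8.54; 4.7 3.2 0 -1.6 8.54; 4.7 3.2 0 -1.6 8.54; 4.7 3.2 0 -1.6 8.54; 4.6 3.2 0 -1.6 8.54; 0 0 0 0 8.54' 40
```

```text
t: 1.23
tcp_pos: [599.2, -292.2, 223.8]
orientation: [0.21, -3.128, -0.013]
ft_force: [-0.3, -0.3, -0.1]
opening: 85.3
```

```bash
python3 -m crank '-0.4 -0.6 -4 0 8.54; -0.4 -0.6 -4 0 8.54; 0 0 -4 0 8.54; 0 0 0 0 8.54' 40
python3 - <<'E'
from crop import *
a=img('top','top1.png');b=img('side','side1.png')
comp('c2.png',[(a,(270,105,65,80),6,(0,0)),(b,(270,140,80,80),5,(400,0))])
E
```

```text
t: 1.72
tcp_pos: [589.2, -304.9, 99.9]
orientation: [0.21, -3.126, -0.013]
ft_force: [0.5, -1.0, 0.4]
opening: 85.2
```

View pics/c2.png

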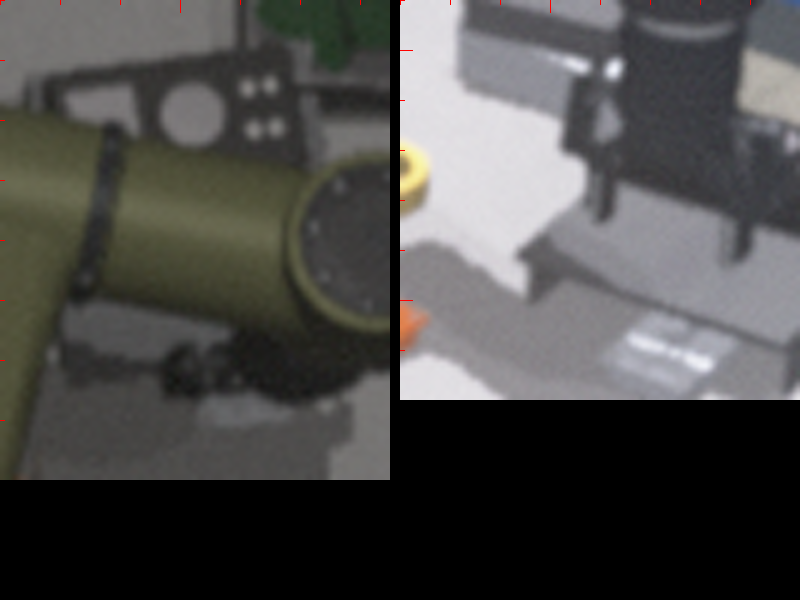

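The side crop shows the cover end clearly, with corners near crop (603,362) and (682,393). The fingers straddle it from above. I'll cross-check this against the top-view estimate.

Run:
```python
from h import *
for p in[(570.5,-274.5,22),(581.3,-337.7,22),(614.7,-332.7,22),(603.8,-269.4,22),(581.3,-337.7,18)]:
    q=proj('side',p);print(p,q,((q+.5)-np.array([270,140]))*5+[400,0])
for x,y in[(605,357),(684,384)]: print(onz('side',((x-400)/5+270-.5,y/5+140-.5),20))
for y in(1,-1):
  pass
```

```text
(570.5, -274.5, 22) [309.3 210.8] [599.  356.5]
(581.3, -337.7, 22) [327. 217.] [687.5 387.5]
(614.7, -332.7, 22) [331.8 212. ] [711.5 362.5]
(603.8, -269.4, 22) [314.2 206. ] [623.5 332.5]
(581.3, -337.7, 18) [326.9 218. ] [687.  392.5]
[ 575.3 -276.    20. ]
[ 585.4 -332.3   20. ]
```

```bash
python3 -m crank '0 0 -3.5 0 8.54; 0 0 -3 0 8.54; 0 0 -2 0 8.54; 0 0 0 0 8.54'
```

```text
t: 2.33
tcp_pos: [596.9, -308.8, 30.7]
orientation: [-0.211, 3.12, -0.006]
ft_force: [-0.5, -0.4, 0.9]
opening: 85.3
```

```bash
python3 -m crank '-0.7 0.5 0 0 8.54; 0 0 -1.5 0 8.54; 0 0 -0.9 0 8.54; 0 0 0 0 8.54'
```

```text
t: 2.82
tcp_pos: [591.3, -304.1, 9.5]
orientation: [-0.211, 3.115, -0.009]
ft_force: [-0.3, 0.5, -0.2]
opening: 85.5
```

```bash
python3 -m crank '0 0 -0.6 0 8.54; 0 0 0 0 6; 0 0 0 0 5.5; 0 0 0 0 5.5; 0 0 0 0 5.5;0 0 0 0 5.5' 40
```

```text
t: 3.58
tcp_pos: [591.9, -304.5, 4.1]
orientation: [-0.212, 3.114, -0.011]
ft_force: [-0.1, 0.9, 0.1]
opening: 62.4
```

```bash
python3 -m crank '0 0 0 0 5.5; -1.5 -0.2 0 0 5.5; -2 -0.3 0 0 5.5; -2 -0.3 0 0 5.5; 0 0 0 0 5.5' 40
python3 - <<'E'
from crop import *
b=img('side','side2.png')
comp('c3.png',[(b,(255,130,100,110),5,(0,0))])
E
```

```text
t: 4.2
tcp_pos: [534.0, -312.8, 4.2]
orientation: [-0.212, 3.112, -0.011]
ft_force: [0.3, -0.2, -0.8]
opening: 62.4
```

View pics/c3.png

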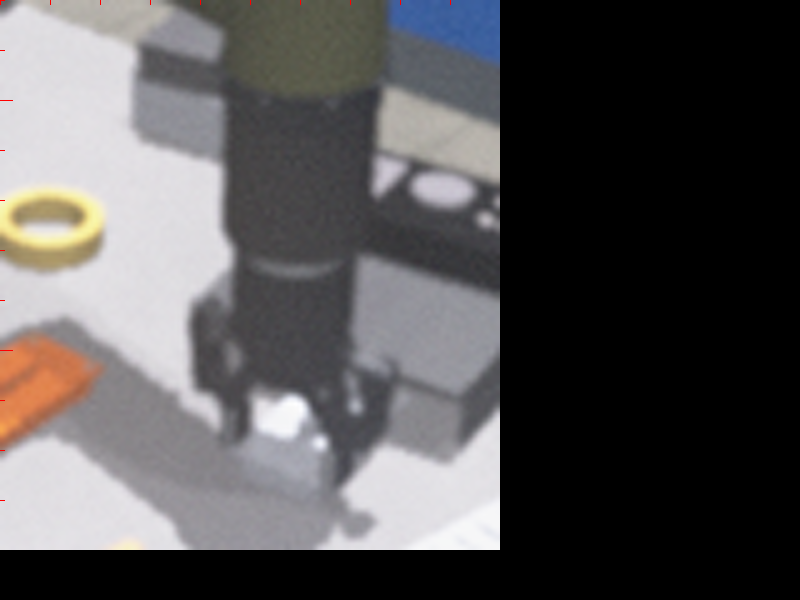

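The cover is held and follows the hand: its bright end is between the fingers near crop (285,440). I'll keep drawing it out.

```bash
python3 -m crank '-2 -0.3 0 0 5.5; -2 -0.3 0 0 5.5; -1.2 -0.2 0 0 5.5; 0 0 0 0 5.5' 40
```

```text
t: 4.75
tcp_pos: [482.6, -320.5, 4.1]
orientation: [-0.213, 3.111, -0.011]
ft_force: [0.4, 0.8, -0.4]
opening: 62.6
```

```bash
python3 -m crank '0 0 0 0 8.54; 0 0 0 0 8.54; 0 0 0 0 8.54; 0 0 2 0 8.54; 0 0 5 0 8.54; -1 3 5 0 8.54; -1 5 2 0 8.54; -1 5 0 0 8.54; 0 0 0 0 8.54' 40
python3 - <<'E'
from crop import *
a=img('top','top3.png');b=img('side','side3.png')
comp('c4.png',[(a,(270,125,65,75),6,(0,0)),(b,(255,160,80,80),5,(400,0))])
E
```

```text
t: 5.88
tcp_pos: [452.7, -186.3, 147.8]
orientation: [-0.213, 3.111, -0.009]
ft_force: [0.2, 0.1, -0.9]
opening: 85.5
```

View pics/c4.png

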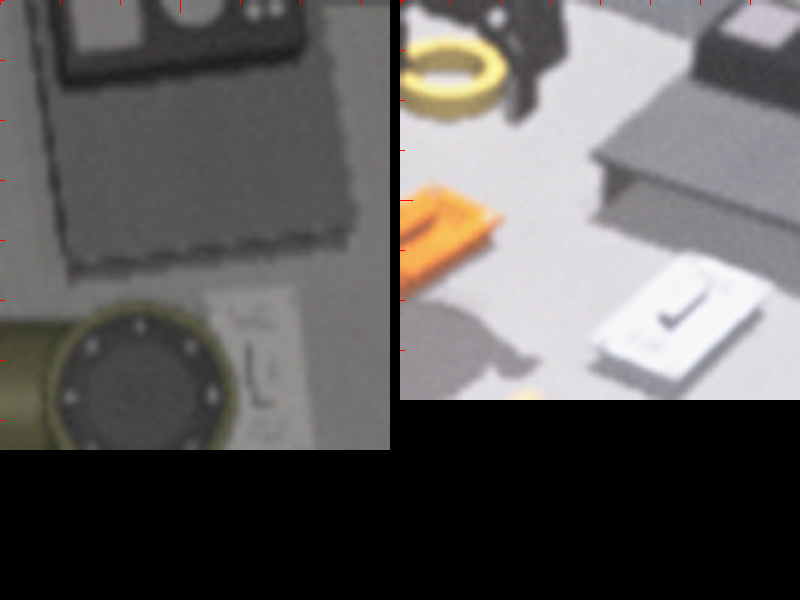

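The cover lies flat and fully clear of the riser. In the side crop the plate corners are near (595,340), (672,377), (773,288) and (692,251).

Run:
```python
from h import *
P=np.array([onz('side',((x-400)/5+255-.5,y/5+160-.5),22) for x,y in[(595,340),(672,377),(773,288),(692,251)]])
print(P,P.mean(0),[np.linalg.norm(P[i]-P[i-1]) for i in range(4)])
e=P[2]+P[3]-P[0]-P[1];print('ang',np.degrees(np.arctan2(e[1],e[0])))
T=np.array([onz('top',(x/6+270-.5,y/6+125-.5),22) for x,y in[(207,292),(298,288)]]);print('top far corners',T)
e=T[0]-T[1];an=np.arctan2(e[1],e[0])-np.pi/2;print(np.degrees(an))
an=np.radians(8);print('centre',T.mean(0)-60*np.array([np.cos(an),np.sin(an),0]))
```

```text
[[ 464.9 -294.3   22. ]
 [ 467.4 -352.8   22. ]
 [ 585.4 -343.1   22. ]
 [ 583.8 -279.3   22. ]] [ 525.375 -317.375   22.   ] [np.float64(119.84243822619763), np.float64(58.553394436189606), np.float64(118.39801518606636), np.float64(63.82005954243541)]
ang 5.952346046767731
top far corners [[ 582.2 -278.2   22. ]
 [ 586.4 -341.5   22. ]]
3.7960516264817827
centre [ 524.88391588 -318.20038606   22.        ]
```

```bash
python3 -m crank '2.3 -4.2 0 -0.6 5; 2.3 -4.2 0 -0.6 4.5; 2.3 -4.2 0 -0.6 4.5; 0 0 0 0 4.5' 40
```

```text
t: 6.48
tcp_pos: [523.2, -322.2, 143.9]
orientation: [-0.155, 3.12, -0.009]
ft_force: [-0.7, 0.5, -0.0]
opening: 45.1
```

```bash
python3 -m crank '0.2 0.5 -3 0 4.5; 0 0 -3 0 4.5; 0 0 -2 0 4.5; 0 0 0 0 4.5' 40
```

```text
t: 6.98
tcp_pos: [523.1, -320.6, 59.2]
orientation: [-0.146, 3.125, -0.008]
ft_force: [0.6, -0.3, 0.5]
opening: 44.9
```

```bash
python3 -m crank '0.2 0.4 -2 0 4.5; 0 0 -1.2 0 4.5; 0 0 0 0 4.5' 40
```

```text
t: 7.35
tcp_pos: [525.7, -317.0, 26.9]
orientation: [-0.145, 3.123, -0.009]
ft_force: [-0.6, 1.0, 0.5]
opening: 44.9
```

```bash
python3 -m crank '0 0 -0.3 0 3; 0 0 0 0 1; 0 0 0 0 0.8; 0 0 0 0 0.8; 0 0 0 0 0.8' 60; python3 -c "
from h import *;print(bot.state()['moment'],bot.state()['tcp_pos'])"
```

```text
t: 7.98
tcp_pos: [526.4, -317.2, 25.2]
orientation: [-0.146, 3.121, -0.01]
ft_force: [-0.2, -0.4, -0.8]
opening: 12.2
[ 0.0899032   0.06421937 -0.05180418] [ 526.40346369 -317.20838825   25.20524531]
```

```bash
python3 -m crank '0 0 1 0 0.8; 0 0 2 0 0.8; 0 0 4 0 0.8; 0 0 4.5 0 0.8; 0 0 0 0 0.8' 60
python3 - <<'E'
from crop import *
b=img('side','side4.png')
comp('c5.png',[(b,(255,110,90,110),5,(0,0))])
E
```

```text
t: 8.6
tcp_pos: [525.9, -317.5, 146.8]
orientation: [-0.145, 3.12, -0.013]
ft_force: [0.5, 0.4, -1.2]
opening: 12.1
```

View pics/c5.png

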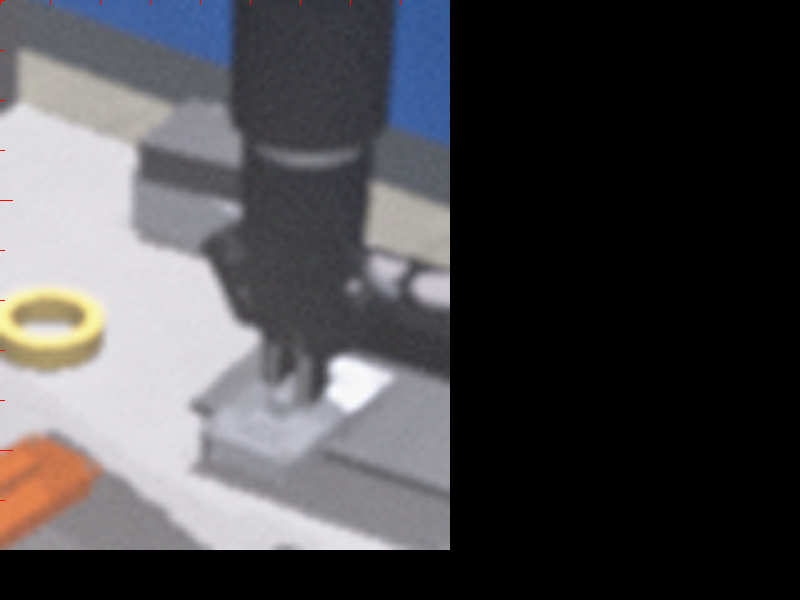

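The cover hangs level from its rib at about crop (285,410). Next I'll carry it to the unit.

```bash
python3 -m crank '0.3 3 0 -1 0.8; 0.7 5 0 -2 0.8; 0.7 5.5 0 -2.2 0.8; 0.7 5.5 0 -2.2 0.8; 0.7 5.5 0 -2.2 0.8; 0.7 5.5 0 -2.2 0.8; 0.7 5.5 0 -2.2 0.8; 0.7 5.5 0 -2.2 0.8; 0.7 4 0 -2 0.8; 0 0 0 0 0.8' 60
```

```text
t: 9.9
tcp_pos: [577.7, 147.3, 133.3]
orientation: [-0.373, -3.118, 0.013]
ft_force: [-0.3, -0.7, -0.9]
opening: 12.5
```

```bash
python3 -m crank '0.2 4 0 -1.2 0.8; 0.2 3 0 -1.2 0.8; 0 0 0 0 0.8; 0 0 0 0 0.8' 60;  python3 - <<'E'
from crop import *
a=img('top','top5.png');b=img('side','side5.png')
comp('c6.png',[(a,(150,125,60,75),6,(0,0)),(b,(165,90,85,90),5,(370,0))])
E
```

```text
t: 10.4
tcp_pos: [580.2, 216.4, 129.9]
orientation: [-0.44, -3.104, 0.019]
ft_force: [0.6, -0.4, -1.4]
opening: 11.8
```

View pics/c6.png

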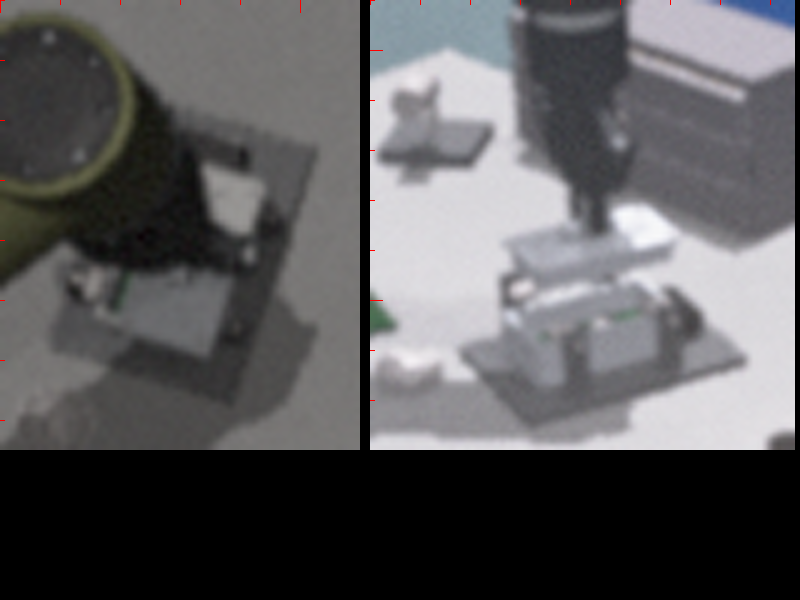

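The cover sits above the jig, about 20 mm short of it in y. I'll refine the unit's centre by casting the clean first pictures onto the rim plane and the jig-plate plane.

```bash
cat > rect.py <<'E'
from h import *
def rect(im,name,c,ang,z,w=120,k=2,h=None):
    h=h or w; a=np.radians(ang);ex=np.array([np.cos(a),np.sin(a),0]);ey=np.array([-np.sin(a),np.cos(a),0])
    src=np.float32([[-w,-h],[w,-h],[w,h],[-w,h]])
    px=np.float32([proj(name,np.array([c[0],c[1],z])+s[0]*ex+s[1]*ey) for s in src])
    dst=np.float32([[(s[0]+w)*k,(h-s[1])*k] for s in src])
    return cv2.warpPerspective(im,cv2.getPerspectiveTransform(px,dst),(2*w*k,2*h*k),flags=cv2.INTER_CUBIC)
E
python3 - <<'E'
from rect import *
C=(602,243)
o=np.zeros((600,800,3),np.uint8)
for j,n in enumerate(('top','side')):
    im=cv2.imread(f'pics/{n}0.png')
    for i,z in enumerate((48,10)):
        r=rect(im,n,C,-15.3,z,100,2,75)
        # frame of nominal outline
        a,b=((60,32),(95,68))[i]
        for t in range(-100,101,10):
            r[0:(12 if t%50==0 else 5),min(399,(t+100)*2)]=(0,0,255)
            if abs(t)<75: r[(75-t)*2,0:(12 if t%50==0 else 5)]=(0,0,255)
        cv2.rectangle(r,((100-a)*2,(75-b)*2),((100+a)*2,(75+b)*2),(0,255,255),1)
        o[i*300:i*300+300,j*400:j*400+400]=r
cv2.imwrite('pics/r1.png',o)
E
```

```text
(no output)
```

View pics/r1.png

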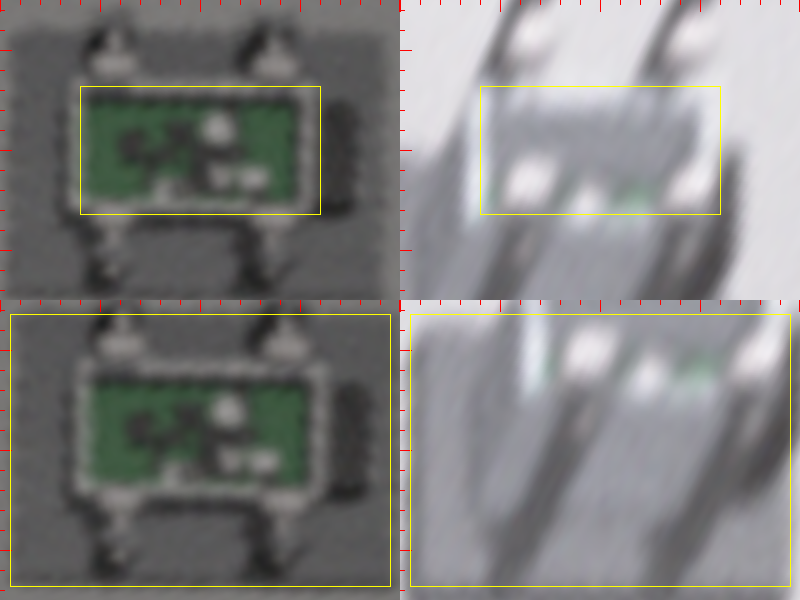

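Run:
```python
from rect import *
from scipy.signal import find_peaks
C=(602,243)
for n in('top','side'):
    g=cv2.cvtColor(cv2.imread(f'pics/{n}0.png'),cv2.COLOR_BGR2GRAY)
    r=rect(g,n,C,-15.3,48,100,4,75).astype(float)
    # profile along x over |y|<18; along y over |x|<25 ; px->mm
    for lab,p,o in(('x y>0',r[(75-20)*4:(75)*4].mean(0),100),('x y<0',r[75*4:(75+20)*4].mean(0),100),('y x<0',r[::-1,(100-28)*4:100*4].mean(1),75),('y x>0',r[::-1,100*4:(100+28)*4].mean(1),75)):
        pk,_=find_peaks(p,prominence=3);print(n,lab,[(round(float(i/4-o),1),int(p[i])) for i in pk if abs(i/4-o)<75])
C=bot.state()['tcp_pos'];print(C)
o=np.zeros((600,800,3),np.uint8)
for j,n in enumerate(('top','side')):
    r=rect(cv2.imread(f'pics/{n}5.png'),n,C,-16.1,127,100,2,75)
    for t in range(-100,101,10):
        r[0:(12 if t%50==0 else 5),min(399,(t+100)*2)]=(0,0,255)
        if abs(t)<75: r[(75-t)*2,0:(12 if t%50==0 else 5)]=(0,0,255)
    cv2.rectangle(r,(80,86),(320,214),(0,255,255),1)
    o[0:300,j*400:j*400+400]=r
cv2.imwrite('pics/r2.png',o[:300])
```

```text
top x y>0 [(-61.8, 113), (-22.2, 73), (8.2, 119), (31.2, 77), (54.0, 109)]
top x y<0 [(-62.0, 112), (-17.8, 82), (10.2, 92), (27.0, 108), (53.2, 110)]
top y x<0 [(-64.5, 90), (-26.8, 115), (17.2, 74), (32.2, 115)]
top y x>0 [(-56.2, 75), (-28.0, 111), (-13.2, 109), (10.0, 108), (31.8, 117)]
side x y>0 [(-61.8, 216), (4.5, 160), (19.5, 160), (36.5, 158), (56.2, 227)]
side x y<0 [(-61.5, 224), (-34.5, 213), (-6.2, 161), (51.2, 226)]
side y x<0 [(-30.0, 186), (34.0, 228), (62.8, 225)]
side y x>0 [(-33.8, 181), (31.0, 196)]
[580.3551593  216.25650635 130.17646856]
```

View pics/r2.png

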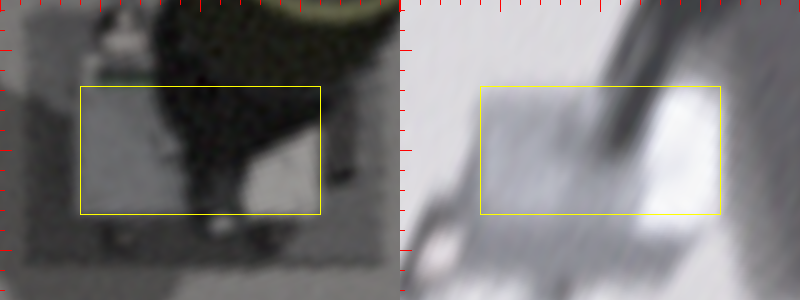

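The cover is centred on the TCP to about 1 mm in both views. The unit's walls measure 115.6 × 59.4 mm centre to centre (116 × 60 expected), which puts its centre near (598.5, 245.7) at about −16°.

```bash
python3 -m crank '0.9 1.5 -1 0 0.8; 0.9 1.45 -1 0 0.8; 0 0 -1 0 0.8; 0 0 0 0 0.8' 60
```

```text
t: 11.0
tcp_pos: [599.3, 243.9, 99.3]
orientation: [-0.446, -3.104, 0.019]
ft_force: [-0.8, -0.9, -1.5]
opening: 12.3
```

```bash
python3 -m crank '-0.1 0.2 -1 0 0.8; 0 0 -0.8 0 0.8; 0 0 0 0 0.8' 60
python3 - <<'E'
from rect import *
s=bot.state();C=s['tcp_pos'];print(C,s['orientation'])
img('top','top6.png');img('side','side6.png')
o=np.zeros((300,800,3),np.uint8)
for j,n in enumerate(('top','side')):
    r=rect(cv2.imread(f'pics/{n}6.png'),n,C,-16.1,C[2]-3,100,2,75)
    cv2.rectangle(r,(80,86),(320,214),(0,255,255),1)
    o[:,j*400:j*400+400]=r
b=cv2.imread('pics/side6.png')[105:175,170:250]
o=np.vstack([o,np.zeros_like(o)]);o[300:,:343]=cv2.resize(b,(343,300),interpolation=cv2.INTER_CUBIC)
cv2.imwrite('pics/r3.png',o)
E
```

```text
t: 11.38
tcp_pos: [598.1, 245.4, 80.5]
orientation: [-0.446, -3.104, 0.019]
ft_force: [-1.1, -0.0, -0.8]
opening: 12.1
[598.13260961 245.44461291  80.54023793] [-0.44621885 -3.10441393  0.01852455]
```

View pics/r3.png

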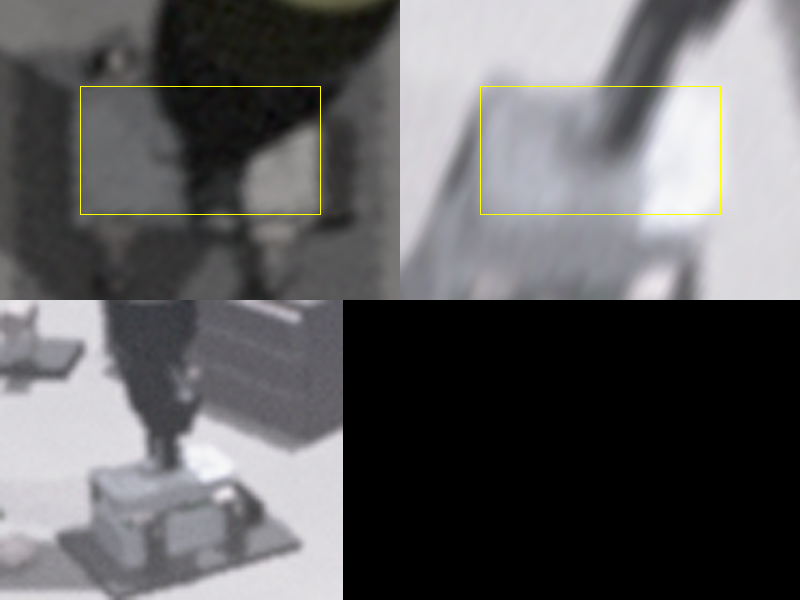

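The cover hangs directly over the housing and the visible outline edges match. Now I'll lower it gently while watching the force.

```bash
python3 -m crank '0 0 -0.4 0 0.8; 0 0 0 0 0.8' 60; python3 -m crank '0 0 -0.4 0 0.8; 0 0 0 0 0.8' 60;python3 -m crank '0 0 -0.3 0 0.8; 0 0 0 0 0.8' 60
```

```text
t: 11.72
tcp_pos: [598.8, 245.8, 77.9]
orientation: [-0.446, -3.106, 0.016]
ft_force: [0.0, -0.5, -0.8]
opening: 12.1
t: 11.98
tcp_pos: [598.9, 245.8, 73.8]
orientation: [-0.446, -3.107, 0.016]
ft_force: [-0.4, 0.2, -1.5]
opening: 12.4
t: 12.22
tcp_pos: [598.9, 245.8, 70.6]
orientation: [-0.446, -3.106, 0.016]
ft_force: [0.2, -0.4, -0.5]
opening: 12.2
```

```bash
python3 -m crank '0 0 -0.2 0 0.8; 0 0 0 0 0.8' 60; python3 -m crank '0 0 -0.3 0 0.8; 0 0 0 0 0.8' 60;python3 -m crank '0 0 -0.2 0 0.8; 0 0 0 0 0.8' 60
```

```text
t: 12.48
tcp_pos: [599.2, 245.8, 69.0]
orientation: [-0.446, -3.107, 0.016]
ft_force: [-0.4, -0.1, -1.6]
opening: 12.5
t: 12.72
tcp_pos: [599.6, 245.9, 66.6]
orientation: [-0.447, -3.108, 0.015]
ft_force: [-0.4, 0.1, -1.3]
opening: 12.2
t: 12.98
tcp_pos: [599.7, 245.9, 64.5]
orientation: [-0.446, -3.109, 0.015]
ft_force: [-0.3, -1.2, -1.4]
opening: 12.2
```

```bash
python3 -m crank '-0.1 0 -0.2 0 0.8; 0 0 0 0 0.8' 60; python3 -m crank '0 0 -0.3 0 0.8; 0 0 0 0 0.8' 60
```

```text
t: 13.22
tcp_pos: [598.5, 245.9, 62.0]
orientation: [-0.447, -3.108, 0.015]
ft_force: [0.3, 0.1, -1.9]
opening: 12.1
t: 13.48
tcp_pos: [598.5, 245.9, 58.6]
orientation: [-0.447, -3.108, 0.015]
ft_force: [1.4, -0.5, -2.4]
opening: 12.0
```

```bash
python3 -m crank '0 0 -0.2 0 0.8; 0 0 0 0 0.8' 60; python3 -m crank '0 0 -0.2 0 0.8; 0 0 0 0 0.8' 60;  python3 -m crank '0 0 -0.2 0 0.8; 0 0 0 0 0.8' 60
```

```text
t: 13.72
tcp_pos: [598.5, 245.9, 56.2]
orientation: [-0.447, -3.108, 0.015]
ft_force: [1.7, 0.0, -1.4]
opening: 12.3
t: 13.98
tcp_pos: [598.5, 246.0, 55.2]
orientation: [-0.446, -3.109, 0.015]
ft_force: [-0.0, -1.4, -0.6]
opening: 12.1
t: 14.22
tcp_pos: [598.5, 246.0, 55.2]
orientation: [-0.446, -3.11, 0.015]
ft_force: [0.8, -0.8, -1.4]
opening: 12.0
```

Zero rows re-target the measured pose, so any contact force relaxes before I read it. The stop at TCP z = 55.2 is where "home" should be (55). I'll press once with no hold row, so the force shows.

```bash
python3 -m crank '0 0 -0.3 0 0.8' 60; python3 -m crank '0 0 -0.6 0 0.8' 60; python3 -m crank '0 0 0 0 0.8; 0 0 0 0 0.8' 60
```

```text
t: 14.35
tcp_pos: [598.7, 246.0, 54.8]
orientation: [0.445, 3.109, -0.015]
ft_force: [-12.6, -2.1, 20.3]
opening: 12.4
t: 14.48
tcp_pos: [598.8, 246.0, 54.7]
orientation: [0.442, 3.107, -0.016]
ft_force: [-24.3, -3.1, 37.0]
opening: 12.4
t: 14.72
tcp_pos: [598.6, 246.2, 55.3]
orientation: [0.442, 3.107, -0.014]
ft_force: [-0.8, -0.4, 0.5]
opening: 12.1
```

```bash
python3 -m crank '0 0 0 0 3; 0 0 0 0 3; 0 0 0 0 3; 0 0 0.5 0 3; 0 0 1.5 0 3; 0 0 4 0 3; 0 -3 5 0 3; -1 -5 2 0 3; -1 -5 0 0 3; -1 -5 0 0 3' 60; python3 -m crank '-1 -5 0 0 3; 0 0 0 0 3' 60
python3 - <<'E'
from rect import *
img('top','top7.png');img('side','side7.png')
o=np.zeros((600,800,3),np.uint8)
for j,n in enumerate(('top','side')):
    im=cv2.imread(f'pics/{n}7.png')
    r=rect(im,n,(598.5,246),-16.2,52,100,2,75)
    cv2.rectangle(r,(80,86),(320,214),(0,255,255),1)
    o[:300,j*400:j*400+400]=r
a=cv2.imread('pics/side7.png')
o[300:,:400]=cv2.resize(a[110:185,165:265],(400,300),interpolation=cv2.INTER_CUBIC)
o[300:,400:]=cv2.resize(a,(400,300),interpolation=cv2.INTER_AREA)
cv2.imwrite('pics/r4.png',o)
E
```

```text
t: 15.98
tcp_pos: [567.9, 63.6, 194.3]
orientation: [0.434, 3.103, -0.014]
ft_force: [0.2, 0.1, -0.3]
opening: 29.5
t: 16.23
tcp_pos: [557.4, 9.2, 198.7]
orientation: [0.438, 3.097, -0.011]
ft_force: [0.2, 1.0, -0.7]
opening: 29.5
```

View pics/r4.png

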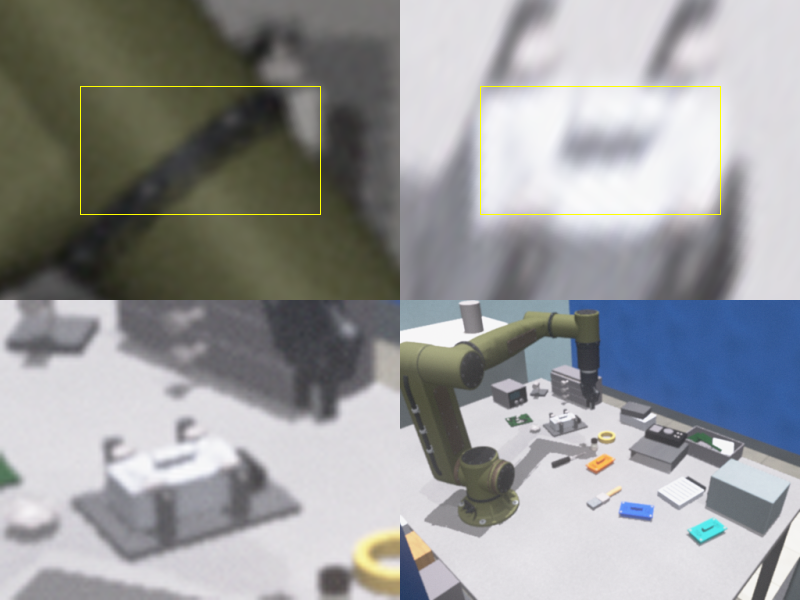

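The cover sits flat on the housing: its outline fits the home plane at z = 52 and all four catches are visible around it. The other things are undisturbed.

```bash
python3 -c "
from plant import bot
print(bot.hand_in())"
```

```text
the job is handed in; nothing more can be done
None
```

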